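# Open the bench incubator and hold its sprung lid just under balance

## Task

Open the small bench incubator: pull the release lever on its side towards its front through its full stroke so that the lid pops up, and ease the lever slowly back to rest without letting it snap. Then raise the lid by its front bar past its balance point, clearly to where its springs begin to carry it upward (the balance is at 46 degrees open), bring it back down without dropping it, and hold it still some 4 to 11 degrees below the balance, where it would fall shut if you let go. Finish while still holding the lid there, and leave the jar, beaker, radio and slide box where they stand.

Things in the scene. Friction and masses are not known exactly. Their poses are not given: they have to be found in the camera images.
- incubator: white bench incubator, a box 200 mm deep (x) by 280 mm wide (y), top of the shut lid 145 mm above the table, dark display and dial on the front; fixed. Origin: centre of its underside, on the table; z up, -x its front (display, dial, lid bar; roughly towards the robot), +x its hinge side, -y the side that carries the lever.
- lid (a joint): lid angle (rad), hinged along the far upper edge, opens upward: 0 shut and latched by the lever's catch, about 0.08 popped up by pins, stop at 1.15. Hinge springs give an unstable balance at 0.80 (46 degrees): let go below it, the lid falls to the popped position; above it, it rises to its stop. Square to the lid at its bar it needs 2.5 N up at 0.1, 0.7 N at 0.67; lifts 2 N at the stop.
- lid_bar (a point): middle of the lid's round steel bar: 14 mm thick, 120 mm long, parallel to the hinge, 40 mm in front of the lid's front edge on two 12 mm posts at its ends (105 mm free between), 131 mm above the table when shut, 235 mm from the hinge axis. Can be pinched from above, fingers before and behind it; it turns between the fingers as the lid swings. y axis along the bar.
- lid_hinge (a point): point on the lid's hinge axis, mid-width, 125 mm above the table, 90 mm behind the incubator's centre. With the lid at angle t the bar lies 235*cos(t) - 6*sin(t) mm in front of it (incubator's -x) and 235*sin(t) + 6*cos(t) mm above it.
- lever (a joint): release lever angle (rad): 0 at rest, upright; grows as its top is pulled towards the incubator's front (-x), to a stop at 0.90. Sprung back to 0: some 4 N at the grip at the start, up to 10 N at the end of the stroke. The catch lets the lid go at about 0.65 to 0.75; the popped lid stays up when the lever goes back.
- lever_grip (a point): middle of the free part of the lever's round grey cross bar: 14 mm thick, parallel to the incubator's y, sticking out 82 mm away from the case from the top of the 12 mm stem; this point is 46 mm out from the stem's axis, 130 mm above the pivot and 200 mm above the table at rest. Can be pinched from above, fingers before and behind it.
- lever_pivot (a point): pivot of the lever, on the incubator's -y side, 70 mm above the table, 60 mm in front of the incubator's centre; the lever turns about the incubator's y here, in a vertical plane along the incubator's x.
- jar: bystander: amber glass jar, 68 mm across, 100 mm tall; origin at the centre of its underside
- beaker: bystander: clear beaker, 72 mm across the rim, 90 mm tall; origin at the centre of its underside
- radio: bystander: dark grey hand-held radio standing upright, 34 x 56 x 100 mm plus a 70 mm aerial; origin at the centre of its underside
- slide_box: bystander: flat grey slide box, 85 x 100 x 30 mm; origin at the centre of its underside

How it is judged:
By the outcome, as a careful person would: the job done as asked, in the order asked, and still so for the second after the job is handed in, while the arm keeps its last pose, push and grip.
It also fails if it takes over 58 s, if anything falls off the work surface, if the arm or the gripper's body presses on something with over 40 N, if the wrist force passes 120 N, or if a joint passes its speed limit or range.

## Robot

A 6-joint arm with a two-finger parallel gripper is mounted at the origin on the work surface. World frame = base frame: x ahead of the robot, y to its left, z up, the work surface at z = 0. Lengths are in m, angles in degrees, forces in N, time in s.
With the tool pointing down it reaches from about 0.35 to 0.875 m from the base axis. Payload 4.2 kg.
Tool frame: the origin (TCP) lies midway between the tips of the shut fingers; the grasp point (between the pads) lies 19 mm behind it (r.pinch_z is the distance from the TCP to the grasp point, in m); z points along the fingers, y is the line along which they close (so a half turn about z gives the same grasp; the last joint's range is limited). The gripper opens to 87 mm and grips with 3 to 60 N. Pads are 19 mm wide; open, the fingers measure 117 mm over their backs; the gripper's body (75 mm by 190 mm) begins 51 mm behind the grasp point.
Start: joints at [14.817, 22.042, 0.453, 0, -68.411, -14.817], TCP at [0.625, 0, 0.223] pointing down, gripper open.
Joint ranges: [-179.83, 179.83], [-69.29, 118.12], [-61.27, 80.66], [-181.25, 117.63], [-171.15, -9.14], [-177.46, 177.46]. Speed limits (degrees/s): [159.86, 159.86, 180, 180, 180, 180].

## Interface

Orientations are given as a 3x3 rotation matrix whose columns are the frame's x, y, z axes.
In Python, from station import r, imaging, models gives the robot as it stands. The module is installed in compiled form; this text tells all that it offers.
- The arm moves only by the tool apply_moves, never from a script. Its argument "moves" is a list of rows, each a list of 2 entries, a list of its own where there are three numbers: the shift along the tool's x, y, z in m, then the turn about the tool's z in degrees. A call has 1 to 5 rows; each row shifts and turns the commanded pose from where the row before left it, along the tool's axes as they then stand; what a row does not reach is not made up. A row lasts 1/12 s, in which the tool goes at most 41.7 mm and 7.16 degrees, less where a joint would pass 70% of its speed; a pose out of reach is approached as far as the arm can. A call is refused whole if a number of a shift passes 0.0417 or a number of a turn 7.16, either way. A call with a gripper value outside its range is refused whole. "hand" is the finger opening in m, from 0 to 0.087, set as the call begins (left out, the last holds). The fingers move at their own pace and stop on an object; the grip force is fixed at half the most. Time passes only in rows, so rows that do not move let the fingers close. It gives the time, the measured TCP pose, the force, the opening and the grip force at its end, in the units of the state.
- r.sense(): the state, without advancing time (a new reading comes with each control period).
- imaging.capture(name): name is "scene" or "side" or "wrist"; returns a dict with "frame" (420x560x3 uint8, blue, green, red), "intrinsics" (3x3 intrinsics, pixels), "eye" and "orientation" of the camera in the world. Camera axes: x right, y down, z forward; pixel columns grow to the right and rows downward; lengths in m; the calibration is good to about 2 mm. A picture is of the moment at which its call begins. There is no depth.
- r.finish_job(): hands the job in; it is judged then, once.
Trained networks look in a picture, given as the dict that the camera call returned (one of the last four; its "shot" number tells which), for a name from the list of things; names that differ only in an ending like _2 or _b are one class to them, and where a whole thing is asked for, a point or a joint stands for the part that bears it (a point fixed in the world has none). Each returns a list of dicts, best first, with "confidence" (0 to 1); they miss things now and then, are a little off and sometimes report something else, mostly with a low value. They report only what shows in the picture. A call takes as long as a camera call.
- models.cut_out(picture, target): "region" (420x560 bool, what is visible of it) and "extent" ([left, top, width, height] as shares, 0 to 1, of the picture: columns of its width, rows of its height, round what is visible of it).
- models.place_of(picture, target): "at" ([column, row] as shares, 0 to 1, of the picture: columns of its width, rows of its height: a listed point, or the origin of a listed thing).
The state is a dict: "time_s": time; "joints": joint angles; "joint_velocities": joint speeds; "effort": joint torques, N m; "tcp_pos": TCP position; "ee_rot": TCP orientation; "wrist_force": force on the tool from outside, world axes, zero at the start; "moment": the same for the moment, N m; "gripper_width": opening from 0.0 (shut) to 1.0 (fully open); "gripper_force": force on a finger pad.
Only numpy, scipy, OpenCV 4.12 (cv2) and the standard library are available. Lean on these libraries where they do the work, as an engineer would, in place of code of your own. Each camera call takes 0.05 s, during which the arm holds its last target. There are 200 camera calls.

## Working session

There is one attempt and no reset: what is moved stays moved. The work goes in short steps, Python scripts to look and compute and a tool call to move; the robot and the scene stay as the last step left them, time stands still between calls to the robot, and variables do not carry over. Pictures are saved under pics/ and viewed, at most 10 in all, crops included, and the job is handed in when it is done.

Besides the shell and the picture viewer there is one more tool, called as name([rows], argument=value, ...), one row to a line, values as JSON. apply_moves: Moves the arm, as the interface text tells. Its arguments: {"type":"object","properties":{"moves":{"type":"array"},"hand":{"type":"number"}},"required":["moves"]}

```bash
mkdir -p pics
cat > h.py <<'E'
import numpy as np, cv2
from station import r, imaging, models
np.set_printoptions(precision=4,suppress=True)
def ray(p,at):
    K=p["intrinsics"];uv=np.array([at[0]*560,at[1]*420,1])
    return np.array(p["eye"]),np.array(p["orientation"])@(np.linalg.inv(K)@uv)
def atz(p,at,z):
    e,d=ray(p,at); return e+d*(z-e[2])/d[2]
E
python3 - <<'E'
from h import *
s=r.sense(); print(s["tcp_pos"],s["ee_rot"],s["wrist_force"],r.pinch_z,s["time_s"])
Z=dict(incubator=0,lid_bar=.131,lid_hinge=.125,lever_grip=.2,lever_pivot=.07,jar=0,beaker=0,radio=0,slide_box=0)
P=[]
for n in("scene","side"):
    p=imaging.capture(n);cv2.imwrite(f"pics/{n}0.png",p["frame"]);P.append(p);print(n,p["eye"],p["orientation"][:,2] if hasattr(p["orientation"],"shape") else p["orientation"])
    for k,z in Z.items():
        for d in models.place_of(p,k)[:2]: print(k,round(d["confidence"],2),np.array(d["at"])*[560,420],atz(p,d["at"],z))
cv2.imwrite("pics/both0.png",cv2.resize(np.vstack([P[0]["frame"],P[1]["frame"]]),(400,600)))
E
```

```text
[0.6244 0.     0.2215] [[-0.0002 -1.     -0.0021]
 [-1.      0.0002 -0.0001]
 [ 0.0001  0.0021 -1.    ]] [0.3655 0.523  1.5536] 0.0187 0.0
scene [1.352  0.0627 1.1617] [-0.6032 -0.0474 -0.7962]
incubator 0.86 [258.496 261.618] [ 0.6551 -0.0665  0.    ]
lid_bar 0.92 [257.208 196.014] [ 0.5152 -0.0792  0.131 ]
lid_hinge 0.8 [268.408 266.406] [ 0.7426 -0.0254  0.125 ]
lever_grip 0.59 [178.584 209.79 ] [ 0.6326 -0.2709  0.2   ]
lever_pivot 0.55 [199.192 240.408] [ 0.6396 -0.2343  0.07  ]
jar 0.8 [438.704 255.192] [0.5947 0.4613 0.    ]
jar 0.69 [435.008 201.18 ] [0.3891 0.4756 0.    ]
beaker 0.93 [143.696 249.69 ] [ 0.6388 -0.4123  0.    ]
beaker 0.68 [261.016 261.702] [ 0.6549 -0.0591  0.    ]
radio 0.72 [435.512 205.38 ] [0.4064 0.4751 0.    ]
slide_box 0.82 [153.608 192.696] [ 0.4192 -0.4367  0.    ]
side [0.1824 1.0818 1.0046] [ 0.2659 -0.7455 -0.6112]
incubator 0.57 [252.616 213.78 ] [ 0.652  -0.0484  0.    ]
lid_bar 0.79 [301.224 182.28 ] [ 0.5092 -0.0863  0.131 ]
lid_hinge 0.88 [218.12  177.492] [ 0.7548 -0.0331  0.125 ]
lever_grip 0.51 [286.888 125.118] [ 0.6194 -0.2791  0.2   ]
lever_pivot 0.27 [299.096 185.598] [ 0.533  -0.1486  0.07  ]
jar 0.87 [196.616 347.214] [0.5948 0.4577 0.    ]
jar 0.37 [298.2 184.8] [ 0.5635 -0.2441  0.    ]
beaker 0.66 [290.92  156.786] [ 0.6405 -0.4009  0.    ]
radio 0.77 [267.904 373.506] [0.4124 0.4667 0.    ]
slide_box 0.68 [350.28  166.698] [ 0.422 -0.411  0.   ]
```

View pics/scene0.png

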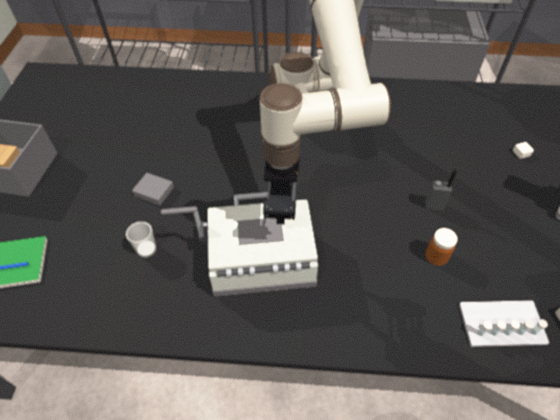

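View pics/side0.png

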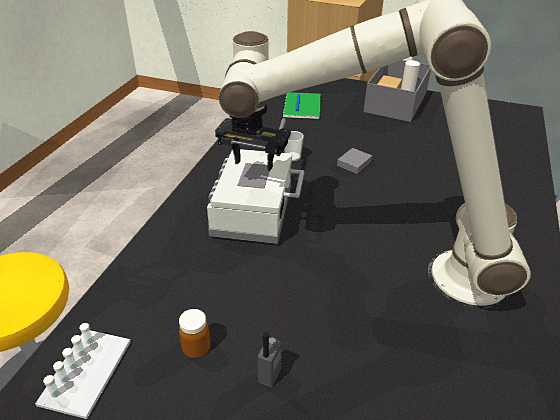

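Run:
```python
from h import *
from scipy.optimize import least_squares
# fit incubator pose (x,y,yaw) to detections in both views
L=dict(lid_bar=[-.145,0,.131],lid_hinge=[.09,0,.125],incubator=[0,0,0],lever_pivot=[-.06,None,.07],lever_grip=[-.06,None,.2])
L=dict(lid_bar=[-.145,0,.131],lid_hinge=[.09,0,.125],incubator=[0,0,0],lever_grip=[-.06,-.2,.2])
obs=[]
for n in("scene","side"):
    p=imaging.capture(n)
    for k in L:
        d=models.place_of(p,k)
        if d: obs.append((p,k,np.array(d[0]["at"])*[560,420],d[0]["confidence"]))
def proj(p,X):
    c=np.array(p["orientation"]).T@(X-np.array(p["eye"])); q=p["intrinsics"]@c; return q[:2]/q[2]
def f(v):
    c,s=np.cos(v[2]),np.sin(v[2]);R=np.array([[c,-s,0],[s,c,0],[0,0,1]]);o=[]
    for p,k,uv,w in obs:
        l=np.array(L[k],float)
        if k=="lever_grip": l[1]=v[3]
        o+=list((proj(p,R@l+[v[0],v[1],0])-uv)*w)
    return o
s=least_squares(f,[.655,-.06,.2,-.2],loss="soft_l1");print(s.x,np.degrees(s.x[2]));print(np.array(f(s.x)).reshape(-1,2))
v=s.x;c,s_=np.cos(v[2]),np.sin(v[2]);R=np.array([[c,-s_,0],[s_,c,0],[0,0,1]])
for k in L:
    l=np.array(L[k]); 
    if k=="lever_grip":l[1]=v[3]
    print(k,R@l+[v[0],v[1],0])
```

```text
[ 0.6562 -0.0511  0.1536 -0.2111] 8.799386991796947
[[  0.3902   0.6283]
 [ -0.2054   2.4901]
 [  0.1314  -0.7855]
 [  0.3906  -0.2536]
 [  0.3516   2.7407]
 [  1.2872  -0.2003]
 [-32.3414 -18.1967]]
lid_bar [ 0.5129 -0.0732  0.131 ]
lid_hinge [ 0.7451 -0.0373  0.125 ]
incubator [ 0.6562 -0.0511  0.    ]
lever_grip [ 0.6292 -0.2689  0.2   ]
```

The scene view shows the incubator around (262,245), with the lever cross bar at about (163–197, 211) on its -y side. The lid bar runs about (237–268, 196), partly behind the gripper. In the side view the jar and radio are at (195,335) and (268,360), well clear of the work. The fit gives a yaw of about 9°. I'll go above the lever and check with the wrist camera.

apply_moves([
  [[0,0,-0.035],0],
  [[0,0,-0.035],0],
  [[0.04,0,0],0],
  [[0.04,0,0],0],
  [[0.04,0,0],0],
], hand=0.087)

```text
time_s: 1.92
tcp_pos: [0.6252, -0.1204, 0.2936]
ee_rot: [[0.002, -1.0, 0.002], [-1.0, -0.002, 0.0], [-0.0, -0.002, -1.0]]
wrist_force: [0.9, 0.4, -0.9]
gripper_width: 1.002
gripper_force: 0.0
```

apply_moves([
  [[0.04,0,0],0],
  [[0.04,0,0],0],
  [[0.04,0,0],-4.5],
  [[0.02,0,0],-4.5],
  [[0,0,0],0],
])

```text
time_s: 2.33
tcp_pos: [0.626, -0.2643, 0.2916]
ee_rot: [[0.153, -0.988, -0.001], [-0.988, -0.153, -0.001], [0.0, 0.001, -1.0]]
wrist_force: [-0.2, 1.1, -0.8]
gripper_width: 0.999
gripper_force: 0.0
```

```bash
cat > fit.py <<'E'
from h import *
from scipy.optimize import least_squares
L=dict(lid_bar=[-.145,0,.131],lid_hinge=[.09,0,.125],incubator=[0,0,0],lever_grip=[-.06,-.211,.2],lever_pivot=[-.06,-.165,.07])
obs=[]
def proj(p,X):
    c=np.array(p["orientation"]).T@(X-np.array(p["eye"])); q=p["intrinsics"]@c; return q[:2]/q[2]
for n in("scene","side","wrist"):
    p=imaging.capture(n); cv2.imwrite(f"pics/{n}1.png",p["frame"])
    for k in L:
        d=models.place_of(p,k)
        if d: obs.append((n,p,k,np.array(d[0]["at"])*[560,420],d[0]["confidence"]))
def f(v):
    c,s=np.cos(v[2]),np.sin(v[2]);R=np.array([[c,-s,0],[s,c,0],[0,0,1]])
    return [np.array(w*(proj(p,R@np.array(L[k])+[v[0],v[1],0])-uv)) for n,p,k,uv,w in obs]
s=least_squares(lambda v:np.concatenate(f(v)),[.655,-.06,.15],loss="soft_l1");v=s.x;print(v,np.degrees(v[2]))
for o,e in zip(obs,f(v)): print(o[0],o[2],round(o[4],2),o[3],e,atz(o[1],o[3]/[560,420],L[o[2]][2]))
c,s_=np.cos(v[2]),np.sin(v[2]);R=np.array([[c,-s_,0],[s_,c,0],[0,0,1]])
for k in L: print(k,R@np.array(L[k])+[v[0],v[1],0])
s=r.sense();print(s["tcp_pos"],s["ee_rot"])
E
python3 fit.py
```

```text
[ 0.657  -0.0562  0.1692] 9.69256150007069
scene lid_bar 0.88 [257.88 193.41] [-1.0024  2.0125] [ 0.5053 -0.0783  0.131 ]
scene lid_hinge 0.57 [262.976 264.39 ] [-0.4025  1.528 ] [ 0.7376 -0.0401  0.125 ]
scene incubator 0.93 [261.128 264.516] [ 0.7345 -1.9761] [ 0.6643 -0.0578 -0.    ]
scene lever_grip 0.86 [178.472 209.79 ] [-1.0685  0.1431] [ 0.6326 -0.2712  0.2   ]
scene lever_pivot 0.9 [200.312 239.4  ] [ 1.4541 -2.6339] [ 0.636  -0.2317  0.07  ]
side lid_bar 0.71 [299.488 182.49 ] [-0.2992  0.3708] [ 0.5137 -0.0836  0.131 ]
side lid_hinge 0.96 [221.2  176.19] [0.7191 0.4256] [ 0.7488 -0.0424  0.125 ]
side incubator 0.84 [250.88 214.2 ] [ 0.9901 -1.8893] [ 0.6564 -0.0446  0.    ]
side lever_grip 0.73 [285.096 127.386] [-2.0525 -1.6835] [ 0.6201 -0.2633  0.2   ]
wrist lid_bar 0.61 [357.504 358.008] [-0.3952 -2.1076] [ 0.5124 -0.0763  0.131 ]
wrist lid_hinge 0.73 [145.824 351.918] [-0.993  0.406] [ 0.7443 -0.0421  0.125 ]
wrist lever_grip 0.81 [275.184 184.8  ] [-0.1459 -0.082 ] [ 0.6333 -0.2743  0.2   ]
wrist lever_pivot 0.86 [275.576 193.41 ] [1.879  1.3195] [ 0.6283 -0.2304  0.07  ]
lid_bar [ 0.5141 -0.0806  0.131 ]
lid_hinge [ 0.7457 -0.0411  0.125 ]
incubator [ 0.657  -0.0562  0.    ]
lever_grip [ 0.6334 -0.2743  0.2   ]
lever_pivot [ 0.6257 -0.229   0.07  ]
[ 0.6265 -0.2599  0.2925] [[ 0.1564 -0.9877 -0.0001]
 [-0.9877 -0.1564  0.    ]
 [-0.      0.     -1.    ]]
```

View pics/wrist1.png

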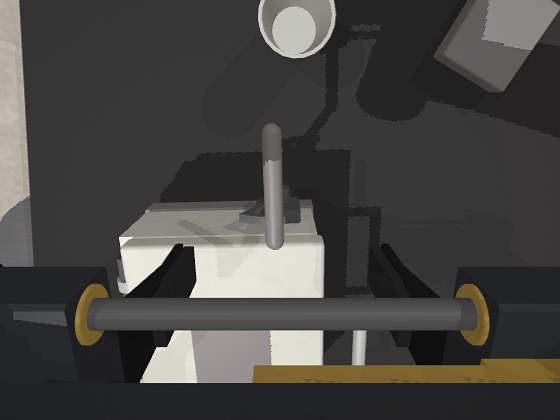

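The wrist view shows the lever bar from (270,125) to (275,248), close to the middle of the fingers. The beaker rim is at (297,15), clear of the gripper. Descending onto the lever.

apply_moves([
  [[0.0145,-0.0045,0.03],0],
  [[0,0,0.03],0],
  [[0,0,0.03],0],
  [[0,0,0.021],0],
  [[0,0,0],0],
])

```text
time_s: 3.65
tcp_pos: [0.6301, -0.2726, 0.1753]
ee_rot: [[0.155, -0.988, -0.011], [-0.988, -0.155, 0.004], [-0.006, 0.01, -1.0]]
wrist_force: [-0.4, -0.5, -0.4]
gripper_width: 1.002
gripper_force: 0.0
```

apply_moves([
  [[0,0,0],0],
  [[0,0,0],0],
  [[0,0,0],0],
  [[0,0,0],0],
  [[0,0,0],0],
], hand=0.0)

```text
time_s: 4.07
tcp_pos: [0.6339, -0.2736, 0.1832]
ee_rot: [[0.157, -0.988, 0.003], [-0.988, -0.157, -0.001], [0.001, -0.003, -1.0]]
wrist_force: [0.4, 0.3, -0.4]
gripper_width: 0.71
gripper_force: 0.0
```

Run:
```python
from h import *
s=r.sense();print(s)
p=imaging.capture("wrist");cv2.imwrite("pics/w2.png",p["frame"])
```

```text
{'time_s': 4.0667, 'joints': array([ -9.9641,  29.8249,   7.3811,   0.0084, -67.3962,  18.9667]), 'joint_velocities': array([-0.0443,  0.2282, -0.6443, -0.0726,  0.0785, -0.0747]), 'effort': array([ -0.0023, -45.555 ,  18.7505,   4.1899,   0.0663,   0.0001]), 'tcp_pos': array([ 0.6339, -0.2736,  0.1832]), 'ee_rot': array([[ 0.1565, -0.9877,  0.0027],
       [-0.9877, -0.1565, -0.0006],
       [ 0.001 , -0.0026, -1.    ]]), 'wrist_force': array([ 0.3624,  0.299 , -0.3536]), 'moment': array([-0.0528, -0.0054,  0.0374]), 'gripper_force': 0.0, 'gripper_width': 0.7096050968831304}
```

View pics/w2.png

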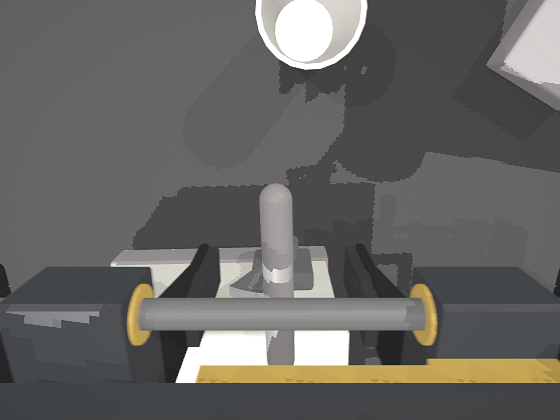

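The lever bar at (276, 190–365) is centred between the fingers, so I'll keep closing.

apply_moves([
  [[0,0,0],0],
  [[0,0,0],0],
  [[0,0,0],0],
  [[0,0,0],0],
  [[0,0,0],0],
], hand=0.0)

```text
time_s: 4.53
tcp_pos: [0.6332, -0.2735, 0.1815]
ee_rot: [[0.156, -0.988, -0.0], [-0.988, -0.156, 0.0], [-0.0, 0.0, -1.0]]
wrist_force: [-0.8, 0.2, -0.0]
gripper_width: 0.286
gripper_force: 0.0
```

apply_moves([
  [[0,0,0],0],
  [[0,0,0],0],
  [[0,0,0],0],
  [[0,0,0],0],
  [[0,0,0],0],
])

```text
time_s: 4.95
tcp_pos: [0.6344, -0.2734, 0.1816]
ee_rot: [[0.157, -0.988, 0.002], [-0.988, -0.157, -0.0], [0.001, -0.002, -1.0]]
wrist_force: [6.0, 0.6, -1.8]
gripper_width: 0.149
gripper_force: 30.0
```

apply_moves([
  [[0,0,0],0],
  [[0,0,0],0],
  [[0,0,0],0],
  [[0,0,0],0],
  [[0,0,0],0],
])

```text
time_s: 5.37
tcp_pos: [0.6341, -0.2735, 0.1816]
ee_rot: [[0.157, -0.988, 0.002], [-0.988, -0.157, -0.0], [0.0, -0.002, -1.0]]
wrist_force: [4.1, 0.3, -2.0]
gripper_width: 0.147
gripper_force: 30.0
```

apply_moves([
  [[0,0.0078,0.0002],0],
  [[0,0.0078,0.0007],0],
  [[0,0.0077,0.0012],0],
  [[0,0.0076,0.0016],0],
  [[0,0.0075,0.0021],0],
])

```text
time_s: 5.78
tcp_pos: [0.5986, -0.28, 0.1776]
ee_rot: [[0.157, -0.988, 0.009], [-0.988, -0.157, -0.002], [0.004, -0.009, -1.0]]
wrist_force: [7.9, 0.6, 0.4]
gripper_width: 0.15
gripper_force: 29.9
```

apply_moves([
  [[0,0.0074,0.0025],0],
  [[0,0.0072,0.003],0],
  [[0,0.007,0.0034],0],
  [[0,0.0068,0.0038],0],
  [[0,0.0066,0.0042],0],
])

```text
time_s: 6.2
tcp_pos: [0.5652, -0.2861, 0.1627]
ee_rot: [[0.158, -0.987, 0.013], [-0.987, -0.158, -0.004], [0.006, -0.012, -1.0]]
wrist_force: [6.7, 0.6, 6.3]
gripper_width: 0.15
gripper_force: 30.0
```

apply_moves([
  [[0,0.0063,0.0046],0],
  [[0,0.006,0.005],0],
  [[0,0.0057,0.0053],0],
  [[0,0.0054,0.0056],0],
  [[0,0,0],0],
])

```text
time_s: 6.62
tcp_pos: [0.5412, -0.2902, 0.141]
ee_rot: [[0.158, -0.987, 0.01], [-0.987, -0.158, -0.004], [0.006, -0.01, -1.0]]
wrist_force: [7.9, -0.5, 3.4]
gripper_width: 0.148
gripper_force: 30.0
```

apply_moves([
  [[0,0.005,0.006],0],
  [[0,0.0025,0.003],0],
  [[0,0.0025,0.003],0],
  [[0,0,0],0],
  [[0,0,0],0],
])

```text
time_s: 7.03
tcp_pos: [0.5354, -0.2915, 0.1333]
ee_rot: [[0.16, -0.987, 0.019], [-0.987, -0.16, -0.006], [0.009, -0.018, -1.0]]
wrist_force: [8.4, 4.7, 14.3]
gripper_width: 0.151
gripper_force: 30.0
```

Run:
```python
from h import *
s=r.sense();print(s["tcp_pos"],s["wrist_force"])
p=imaging.capture("side");cv2.imwrite("pics/s3.png",cv2.resize(p["frame"][80:260,180:360],(600,600)))
```

```text
[ 0.5354 -0.2915  0.1333] [ 8.4117  4.6922 14.2592]
```

View pics/s3.png

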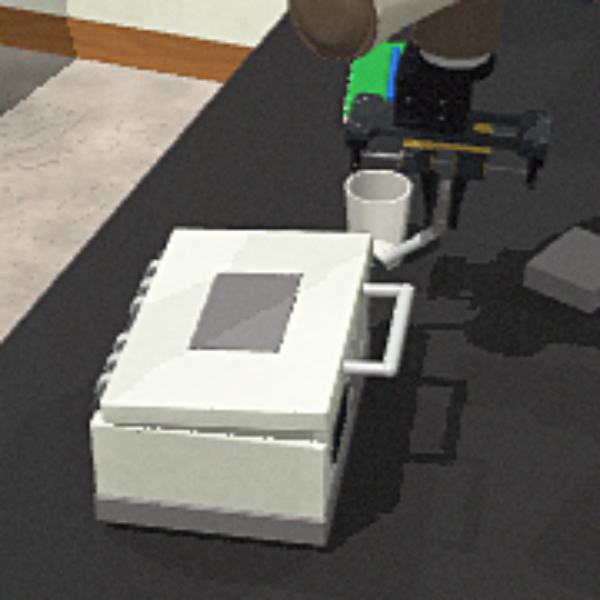

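The crop shows the lid popped (gap at its rim near (330,440)) and the lever pulled forward. The measured lever angle is about 0.89. I'll push slightly into the stop, then ease back along the arc.

apply_moves([
  [[0,0.002,0.0025],0],
  [[0,0.002,0.0025],0],
  [[0,0,0],0],
  [[0,0,0],0],
])

```text
time_s: 7.42
tcp_pos: [0.5356, -0.2918, 0.1329]
ee_rot: [[0.162, -0.986, 0.029], [-0.987, -0.162, -0.009], [0.014, -0.027, -1.0]]
wrist_force: [11.1, 11.9, 26.7]
gripper_width: 0.148
gripper_force: 29.9
```

Run:
```python
import numpy as np
# return increments (mm, tool y,z) from commanded point to rest
a=np.arange(.90,-.001,-.03);P=np.c_[130*np.sin(a),130*(1-np.cos(a))]
print(np.round(np.diff(P,axis=0),1).tolist())
```

```text
[[-2.5, -3.0], [-2.6, -2.9], [-2.6, -2.9], [-2.7, -2.8], [-2.8, -2.7], [-2.9, -2.6], [-3.0, -2.5], [-3.0, -2.4], [-3.1, -2.3], [-3.2, -2.3], [-3.3, -2.2], [-3.3, -2.1], [-3.4, -2.0], [-3.4, -1.9], [-3.5, -1.7], [-3.5, -1.6], [-3.6, -1.5], [-3.6, -1.4], [-3.7, -1.3], [-3.7, -1.2], [-3.7, -1.1], [-3.8, -1.0], [-3.8, -0.9], [-3.8, -0.8], [-3.8, -0.6], [-3.9, -0.5], [-3.9, -0.4], [-3.9, -0.3], [-3.9, -0.2], [-3.9, -0.1]]
```

apply_moves([
  [[0,-0.003,-0.0035],0],
  [[0,-0.003,-0.0035],0],
  [[0,-0.003,-0.004],0],
  [[0,-0.0025,-0.003],0],
  [[0,-0.0026,-0.0029],0],
])

```text
time_s: 7.83
tcp_pos: [0.5414, -0.2901, 0.1406]
ee_rot: [[0.158, -0.987, 0.008], [-0.987, -0.158, -0.004], [0.005, -0.008, -1.0]]
wrist_force: [8.6, -3.0, -2.0]
gripper_width: 0.147
gripper_force: 30.0
```

apply_moves([
  [[0,-0.0026,-0.0029],0],
  [[0,-0.0027,-0.0028],0],
  [[0,-0.0028,-0.0027],0],
  [[0,-0.0029,-0.0026],0],
  [[0,-0.003,-0.0025],0],
])

```text
time_s: 8.25
tcp_pos: [0.5546, -0.2876, 0.1524]
ee_rot: [[0.157, -0.988, 0.006], [-0.988, -0.157, -0.003], [0.004, -0.006, -1.0]]
wrist_force: [10.4, -3.6, -6.5]
gripper_width: 0.149
gripper_force: 30.0
```

apply_moves([
  [[0,-0.003,-0.0024],0],
  [[0,-0.0031,-0.0023],0],
  [[0,-0.0032,-0.0023],0],
  [[0,-0.0033,-0.0022],0],
  [[0,-0.0033,-0.0021],0],
])

```text
time_s: 8.67
tcp_pos: [0.569, -0.2849, 0.1627]
ee_rot: [[0.157, -0.988, 0.003], [-0.988, -0.157, -0.002], [0.002, -0.003, -1.0]]
wrist_force: [7.3, -4.1, -6.6]
gripper_width: 0.152
gripper_force: 30.0
```

apply_moves([
  [[0,-0.0034,-0.002],0],
  [[0,-0.0034,-0.0019],0],
  [[0,-0.0035,-0.0017],0],
  [[0,-0.0035,-0.0016],0],
  [[0,-0.0036,-0.0015],0],
])

```text
time_s: 9.08
tcp_pos: [0.5846, -0.2821, 0.1718]
ee_rot: [[0.157, -0.988, -0.001], [-0.988, -0.157, -0.001], [0.001, 0.001, -1.0]]
wrist_force: [3.9, -1.7, -1.8]
gripper_width: 0.151
gripper_force: 30.0
```

apply_moves([
  [[0,-0.0036,-0.0014],0],
  [[0,-0.0037,-0.0013],0],
  [[0,-0.0037,-0.0012],0],
  [[0,-0.0037,-0.0011],0],
  [[0,-0.0038,-0.001],0],
])

```text
time_s: 9.5
tcp_pos: [0.6029, -0.2787, 0.1781]
ee_rot: [[0.156, -0.988, -0.0], [-0.988, -0.156, -0.001], [0.0, 0.0, -1.0]]
wrist_force: [2.1, -4.5, 0.2]
gripper_width: 0.151
gripper_force: 30.0
```

apply_moves([
  [[0,-0.0038,-0.0009],0],
  [[0,-0.0038,-0.0008],0],
  [[0,-0.0038,-0.0006],0],
  [[0,-0.0039,-0.0005],0],
  [[0,-0.0039,-0.0004],0],
])

```text
time_s: 9.92
tcp_pos: [0.6218, -0.2752, 0.1809]
ee_rot: [[0.156, -0.988, -0.001], [-0.988, -0.156, 0.0], [-0.0, 0.001, -1.0]]
wrist_force: [1.9, -1.5, 1.0]
gripper_width: 0.151
gripper_force: 30.0
```

apply_moves([
  [[0,-0.0039,-0.0003],0],
  [[0,-0.0039,-0.0002],0],
  [[0,-0.0039,-0.0001],0],
  [[0,0,0],0],
  [[0,0,0],0],
])

```text
time_s: 10.33
tcp_pos: [0.6337, -0.2731, 0.1813]
ee_rot: [[0.157, -0.988, 0.001], [-0.988, -0.157, 0.0], [-0.0, -0.001, -1.0]]
wrist_force: [0.9, -1.7, -0.8]
gripper_width: 0.147
gripper_force: 30.1
```

apply_moves([
  [[0,-0.0015,0],0],
  [[0,0,0],0],
  [[0,0,0],0],
])

```text
time_s: 10.58
tcp_pos: [0.6346, -0.273, 0.1813]
ee_rot: [[0.156, -0.988, -0.0], [-0.988, -0.156, 0.001], [-0.001, 0.0, -1.0]]
wrist_force: [1.7, 0.1, -0.5]
gripper_width: 0.149
gripper_force: 30.1
```

apply_moves([
  [[0,0,0],0],
  [[0,0,0],0],
  [[0,0,0],0],
  [[0,0,0],0],
  [[0,0,0],0],
], hand=0.087)

```text
time_s: 11.0
tcp_pos: [0.6343, -0.2733, 0.1815]
ee_rot: [[0.156, -0.988, -0.001], [-0.988, -0.156, 0.0], [-0.0, 0.001, -1.0]]
wrist_force: [0.3, -0.5, 0.4]
gripper_width: 0.441
gripper_force: 0.0
```

apply_moves([
  [[0,0,0],0],
  [[0,0,0],0],
  [[0,0,-0.01],0],
  [[0,0,-0.03],0],
  [[0,0,-0.03],0],
])

```text
time_s: 11.42
tcp_pos: [0.6339, -0.2732, 0.2514]
ee_rot: [[0.156, -0.988, -0.004], [-0.988, -0.156, 0.001], [-0.001, 0.004, -1.0]]
wrist_force: [-0.1, 0.5, 0.8]
gripper_width: 0.822
gripper_force: 0.0
```

apply_moves([
  [[0,0,-0.03],0],
  [[0,0.03,-0.01],0],
  [[0,0.03,0],0],
  [[0,0.03,0],0],
  [[0,0,0],0],
])

```text
time_s: 11.83
tcp_pos: [0.5415, -0.2879, 0.2941]
ee_rot: [[0.154, -0.988, 0.0], [-0.988, -0.154, -0.0], [0.0, -0.0, -1.0]]
wrist_force: [-1.2, 0.0, 0.5]
gripper_width: 0.994
gripper_force: 0.0
```

```bash
sed -i 's/lid_bar=\[-.145,0,.131\]/lid_bar=[-.143,0,.150]/; s/1.png/4.png/' fit.py; python3 fit.py
```

```text
[ 0.6516 -0.0569  0.2018] 11.560443343213528
scene lid_bar 0.72 [257.992 190.386] [-2.2923  0.2112] [ 0.5098 -0.0766  0.15  ]
scene lid_hinge 0.68 [265.496 264.516] [-1.4505  0.4253] [ 0.7375 -0.0335  0.125 ]
scene incubator 0.83 [261.128 264.012] [ 0.6314 -2.6742] [ 0.6626 -0.058   0.    ]
scene lever_grip 0.7 [152.208 190.302] [17.0771 14.0979] [ 0.5717 -0.3566  0.2   ]
scene lever_pivot 0.58 [200.816 237.72 ] [ 0.3203 -0.7029] [ 0.6301 -0.2314  0.07  ]
side lid_bar 0.88 [301.    179.508] [-0.3365 -2.1835] [ 0.5068 -0.0739  0.15  ]
side lid_hinge 0.58 [222.208 177.702] [ 0.7191 -0.1629] [ 0.7427 -0.0362  0.125 ]
side incubator 0.66 [252.616 214.116] [ 0.737  -1.2667] [ 0.6514 -0.0468  0.    ]
side lever_grip 0.7 [286.216 123.48 ] [-3.0124  0.926 ] [ 0.6248 -0.2885  0.2   ]
wrist incubator 0.66 [199.528 206.304] [-9.953  62.5217] [ 0.6429 -0.2049  0.    ]
wrist lever_grip 0.85 [159.992 202.692] [-0.1322 -0.0604] [ 0.635  -0.2756  0.2   ]
wrist lever_pivot 0.81 [198.8   206.892] [ 3.5133 -0.2198] [ 0.6307 -0.2295  0.07  ]
lid_bar [ 0.5115 -0.0855  0.15  ]
lid_hinge [ 0.7398 -0.0388  0.125 ]
incubator [ 0.6516 -0.0569  0.    ]
lever_grip [ 0.6351 -0.2756  0.2   ]
lever_pivot [ 0.6259 -0.2305  0.07  ]
[ 0.5459 -0.2874  0.2916] [[ 0.1564 -0.9877  0.    ]
 [-0.9877 -0.1564 -0.    ]
 [ 0.     -0.     -1.    ]]
```

View pics/wrist4.png

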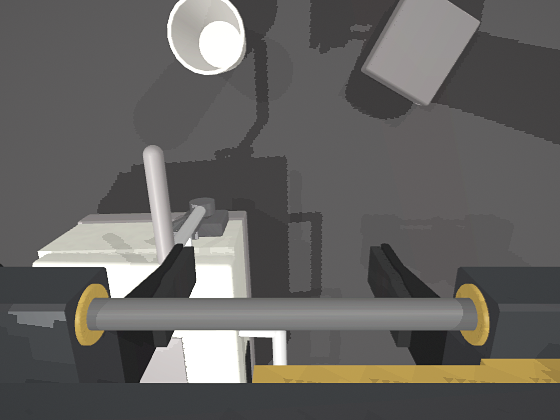

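The wrist view shows the lever back upright, its bar at (152–165, 150–255). Next I'll go over the lid bar, slightly beyond it, so that the wrist camera sees it.

apply_moves([
  [[-0.041,0,0],0],
  [[-0.041,0,0],0],
  [[-0.041,0,0],0],
  [[-0.041,0,0],0],
  [[-0.041,0,0],0],
])

```text
time_s: 13.15
tcp_pos: [0.5131, -0.0834, 0.2918]
ee_rot: [[0.156, -0.988, 0.001], [-0.988, -0.156, 0.0], [0.0, -0.001, -1.0]]
wrist_force: [1.3, 0.7, 0.6]
gripper_width: 0.999
gripper_force: 0.0
```

apply_moves([
  [[-0.04,0,0],0],
  [[-0.02,0,0],0],
  [[0,0,0],0],
  [[0,0,0],0],
])

```text
time_s: 13.48
tcp_pos: [0.5043, -0.0246, 0.292]
ee_rot: [[0.159, -0.987, 0.001], [-0.987, -0.159, 0.0], [0.0, -0.001, -1.0]]
wrist_force: [-0.1, -0.1, -0.2]
gripper_width: 1.0
gripper_force: 0.0
```

```bash
sed -i 's/4.png/5.png/' fit.py; python3 fit.py
```

```text
[ 0.6548 -0.0534  0.1765] 10.111737563191232
scene lid_bar 0.84 [255.976 190.89 ] [0.9966 0.5076] [ 0.512  -0.0821  0.15  ]
scene lid_hinge 0.62 [264.992 264.516] [-0.8001  1.1574] [ 0.7376 -0.0348  0.125 ]
scene incubator 0.92 [261.296 264.684] [ 1.5328 -2.6485] [ 0.6649 -0.0572  0.    ]
scene lever_pivot 0.55 [200.424 238.686] [ 1.3572 -1.3354] [ 0.6335 -0.2319  0.07  ]
side lid_bar 0.63 [298.704 180.306] [ 0.2374 -1.3499] [ 0.5119 -0.0678  0.15  ]
side lid_hinge 0.66 [220.472 175.308] [1.1236 1.3876] [ 0.7528 -0.0459  0.125 ]
side incubator 0.87 [253.624 217.014] [-1.0839 -3.8074] [ 0.6433 -0.0347  0.    ]
side lever_grip 0.56 [285.824 125.79 ] [-2.0327 -0.1628] [ 0.6212 -0.2738  0.2   ]
wrist lid_bar 0.73 [278.88 126.42] [ 0.381  -0.2597] [ 0.5144 -0.0781  0.15  ]
wrist lid_hinge 0.68 [ 22.008 128.394] [-0.338  -0.0705] [ 0.743  -0.0376  0.125 ]
lid_bar [ 0.514  -0.0785  0.15  ]
lid_hinge [ 0.7434 -0.0376  0.125 ]
incubator [ 0.6548 -0.0534  0.    ]
lever_grip [ 0.6328 -0.2716  0.2   ]
lever_pivot [ 0.6247 -0.2264  0.07  ]
[ 0.5044 -0.0256  0.2916] [[ 0.1566 -0.9877  0.0001]
 [-0.9877 -0.1566  0.    ]
 [-0.     -0.0001 -1.    ]]
```

View pics/wrist5.png

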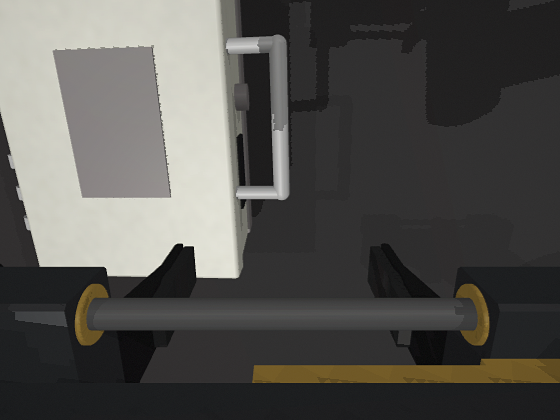

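The wrist view shows the lid bar from (279,45) to (281,195), parallel to the pads, and the lid's front edge at about column 240. Fully open fingers would land on the lid, so I'll narrow them to 34 mm before descending.

apply_moves([
  [[0.03,-0.001,0.02],0],
  [[0.024,0,0.02],0],
  [[0,0,0.02],0],
  [[0,0,0],0],
  [[0,0,0],0],
], hand=0.034)

```text
time_s: 14.8
tcp_pos: [0.5134, -0.0791, 0.231]
ee_rot: [[0.156, -0.988, -0.002], [-0.988, -0.156, -0.001], [0.0, 0.002, -1.0]]
wrist_force: [-0.6, 0.9, 1.0]
gripper_width: 0.706
gripper_force: 0.0
```

apply_moves([
  [[0,0,0],0],
  [[0,0,0],0],
  [[0,0,0.015],0],
  [[0,0,0.015],0],
  [[0,0,0],0],
])

```text
time_s: 15.22
tcp_pos: [0.5126, -0.0782, 0.2002]
ee_rot: [[0.157, -0.988, -0.003], [-0.988, -0.157, 0.001], [-0.001, 0.003, -1.0]]
wrist_force: [-0.3, -0.1, -0.4]
gripper_width: 0.408
gripper_force: 0.0
```

Run:
```python
from h import *
s=r.sense();print(s["tcp_pos"],s["gripper_width"]*87)
p=imaging.capture("wrist");q=imaging.capture("side")
for x in(p,q):
  d=models.place_of(x,"lid_bar"); print([(e["confidence"],atz(x,e["at"],.15)) for e in d[:1]])
cv2.imwrite("pics/b6.png",np.hstack([cv2.resize(p["frame"],(400,300)),cv2.resize(q["frame"][80:260,200:380],(300,300))]))
```

```text
[ 0.5126 -0.0782  0.2002] 35.457495907532845
[(0.65, array([ 0.5136, -0.0781,  0.15  ]))]
[(0.63, array([ 0.5143, -0.0755,  0.15  ]))]
```

View pics/b6.png

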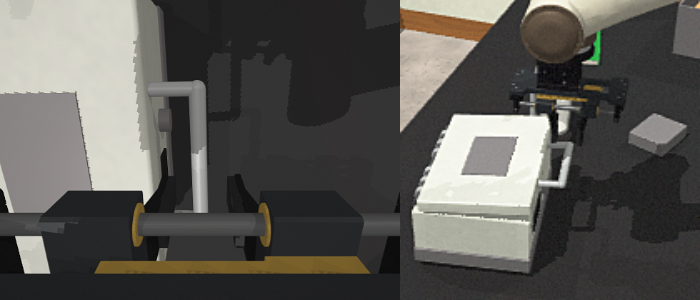

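The wrist view shows the bar at column 200, centred between the fingers at about 165 and 235. Descending and closing.

apply_moves([
  [[0,0,0.02],0],
  [[0,0,0.02],0],
  [[0,0,0.018],0],
  [[0,0,0.01],0],
  [[0,0,0],0],
])

```text
time_s: 15.83
tcp_pos: [0.5129, -0.0788, 0.1323]
ee_rot: [[0.156, -0.988, -0.003], [-0.988, -0.156, -0.0], [-0.0, 0.003, -1.0]]
wrist_force: [0.2, 0.3, -0.3]
gripper_width: 0.391
gripper_force: 0.0
```

apply_moves([
  [[0,0,0],0],
  [[0,0,0],0],
  [[0,0,0],0],
  [[0,0,0],0],
  [[0,0,0],0],
], hand=0.0)

```text
time_s: 16.25
tcp_pos: [0.5146, -0.0788, 0.1344]
ee_rot: [[0.157, -0.988, 0.002], [-0.988, -0.157, 0.0], [0.0, -0.002, -1.0]]
wrist_force: [1.0, 0.5, 0.2]
gripper_width: 0.151
gripper_force: 30.0
```

apply_moves([
  [[0,0,0],0],
  [[0,0,0],0],
  [[0,0,0],0],
  [[0,0,0],0],
])

```text
time_s: 16.58
tcp_pos: [0.5145, -0.0788, 0.1339]
ee_rot: [[0.157, -0.988, 0.002], [-0.988, -0.157, 0.0], [0.0, -0.002, -1.0]]
wrist_force: [2.0, -0.2, 0.3]
gripper_width: 0.15
gripper_force: 30.0
```

Run:
```python
import numpy as np
a=np.radians(np.array([4.6]+list(np.arange(6.5,58.1,2))+[]));
P=np.c_[235*np.cos(a)-6*np.sin(a),235*np.sin(a)+6*np.cos(a)]
print([(round(np.degrees(t),1),p.round(1).tolist()) for t,p in zip(a,np.diff(P,axis=0))][:0])
for t,p,d in zip(np.degrees(a)[1:],P[1:],np.diff(P,axis=0)): print(round(t,1),p.round(1),d.round(1))
```

```text
[]
6.5 [232.8  32.6] [-1.   7.7]
8.5 [231.5  40.7] [-1.3  8.1]
10.5 [230.   48.7] [-1.6  8.1]
12.5 [228.1  56.7] [-1.8  8. ]
14.5 [226.   64.6] [-2.1  7.9]
16.5 [223.6  72.5] [-2.4  7.8]
18.5 [221.   80.3] [-2.7  7.8]
20.5 [218.   87.9] [-2.9  7.7]
22.5 [214.8  95.5] [-3.2  7.6]
24.5 [211.4 102.9] [-3.5  7.4]
26.5 [207.6 110.2] [-3.7  7.3]
28.5 [203.7 117.4] [-4.   7.2]
30.5 [199.4 124.4] [-4.2  7. ]
32.5 [195.  131.3] [-4.5  6.9]
34.5 [190.3 138.1] [-4.7  6.7]
36.5 [185.3 144.6] [-4.9  6.6]
38.5 [180.2 151. ] [-5.2  6.4]
40.5 [174.8 157.2] [-5.4  6.2]
42.5 [169.2 163.2] [-5.6  6. ]
44.5 [163.4 169. ] [-5.8  5.8]
46.5 [157.4 174.6] [-6.   5.6]
48.5 [151.2 180. ] [-6.2  5.4]
50.5 [144.8 185.1] [-6.4  5.2]
52.5 [138.3 190.1] [-6.5  4.9]
54.5 [131.6 194.8] [-6.7  4.7]
56.5 [124.7 199.3] [-6.9  4.5]
```

apply_moves([
  [[0,-0.001,-0.0077],0],
  [[0,-0.0013,-0.0081],0],
  [[0,-0.0016,-0.0081],0],
  [[0,-0.0018,-0.008],0],
  [[0,-0.0021,-0.0079],0],
])

```text
time_s: 17.0
tcp_pos: [0.5218, -0.0774, 0.174]
ee_rot: [[0.156, -0.988, 0.0], [-0.988, -0.156, 0.0], [-0.0, -0.0, -1.0]]
wrist_force: [5.7, 0.3, -5.7]
gripper_width: 0.151
gripper_force: 30.0
```

apply_moves([
  [[0,-0.0024,-0.0078],0],
  [[0,-0.0027,-0.0078],0],
  [[0,-0.0029,-0.0077],0],
  [[0,-0.0032,-0.0076],0],
  [[0,-0.0035,-0.0074],0],
])

```text
time_s: 17.42
tcp_pos: [0.5352, -0.075, 0.2119]
ee_rot: [[0.156, -0.988, -0.003], [-0.988, -0.156, 0.001], [-0.001, 0.003, -1.0]]
wrist_force: [1.2, 2.6, -5.5]
gripper_width: 0.148
gripper_force: 29.9
```

Run:
```python
from h import *
s=r.sense();print(s["tcp_pos"],s["wrist_force"],s["moment"],s["gripper_width"])
```

```text
[ 0.5352 -0.075   0.2119] [ 1.1858  2.605  -5.5096] [ 0.6238 -0.1623  0.138 ] 0.14808965350097616
```

apply_moves([
  [[0,-0.0037,-0.0073],0],
  [[0,-0.004,-0.0072],0],
  [[0,-0.0042,-0.007],0],
  [[0,-0.0045,-0.0069],0],
  [[0,-0.0047,-0.0067],0],
])

```text
time_s: 17.83
tcp_pos: [0.5545, -0.0715, 0.2471]
ee_rot: [[0.156, -0.988, -0.007], [-0.988, -0.156, 0.001], [-0.002, 0.006, -1.0]]
wrist_force: [-6.4, 5.6, -0.8]
gripper_width: 0.148
gripper_force: 29.9
```

apply_moves([
  [[0,-0.0049,-0.0066],0],
  [[0,-0.0052,-0.0064],0],
  [[0,-0.0054,-0.0062],0],
  [[0,-0.0056,-0.006],0],
  [[0,-0.0058,-0.0058],0],
])

```text
time_s: 18.25
tcp_pos: [0.5801, -0.067, 0.2793]
ee_rot: [[0.157, -0.988, -0.008], [-0.988, -0.157, 0.001], [-0.002, 0.008, -1.0]]
wrist_force: [-8.8, 7.3, 5.3]
gripper_width: 0.148
gripper_force: 30.0
```

apply_moves([
  [[0,-0.006,-0.0056],0],
  [[0,-0.0062,-0.0054],0],
  [[0,-0.0064,-0.0052],0],
  [[0,-0.0065,-0.0049],0],
  [[0,0,0],0],
])

```text
time_s: 18.67
tcp_pos: [0.608, -0.063, 0.3032]
ee_rot: [[0.158, -0.987, 0.001], [-0.987, -0.158, 0.0], [0.0, -0.001, -1.0]]
wrist_force: [-7.6, 7.0, 9.2]
gripper_width: 0.151
gripper_force: 30.1
```

```bash
cat > ang.py <<'E'
from h import *
from scipy.optimize import brentq
s=r.sense();t=s["tcp_pos"];g=t-s["ee_rot"][:,2]*r.pinch_z
h=np.array([np.cos(.165),np.sin(.165)]);H=np.array([.7440,-.0390]) 
f=(H-g[:2])@h;u=g[2]-.125
print(t,s["wrist_force"],"front,up",f,u,"r",np.hypot(f,u),"ang",np.degrees(np.arctan2(u,f)-np.arctan2(6,235)), "ang from z",np.degrees(np.arcsin(u/np.hypot(.235,.006))-np.arctan2(6,235)))
E
python3 ang.py
python3 - <<'E'
from h import *
p=imaging.capture("scene");q=imaging.capture("side")
cv2.imwrite("pics/b7.png",np.hstack([cv2.resize(p["frame"][120:300,180:360],(400,400)),cv2.resize(q["frame"][60:260,180:380],(400,400))]))
E
```

```text
[ 0.608  -0.063   0.3032] [-7.6272  6.9857  9.1561] front,up 0.13812839972353944 0.1969261375191239 r 0.2405397232233936 ang 53.49076763910388 ang from z 55.43659160057344
```

View pics/b7.png

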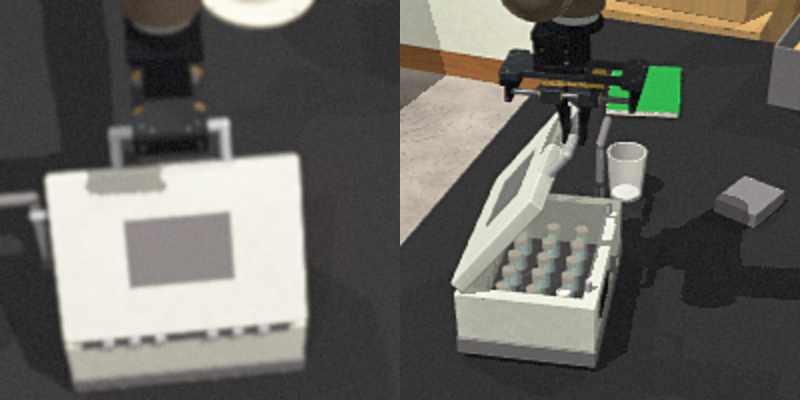

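The crops show the lid held open by its bar, about 53° by the measured displacement, so it's clearly past balance. Easing it down to about 38.5°.

apply_moves([
  [[0,0.0033,0.0025],0],
  [[0,0.0032,0.0024],0],
  [[0,0.0032,0.0026],0],
  [[0,0.0032,0.0026],0],
  [[0,0.0031,0.0027],0],
])

```text
time_s: 19.18
tcp_pos: [0.5921, -0.066, 0.2901]
ee_rot: [[0.158, -0.987, 0.003], [-0.987, -0.158, -0.0], [0.001, -0.003, -1.0]]
wrist_force: [-5.6, 5.6, 9.0]
gripper_width: 0.148
gripper_force: 30.0
```

apply_moves([
  [[0,0.0031,0.0027],0],
  [[0,0.003,0.0028],0],
  [[0,0.003,0.0028],0],
  [[0,0.0029,0.0029],0],
  [[0,0.0029,0.0029],0],
])

```text
time_s: 19.6
tcp_pos: [0.5773, -0.0688, 0.2751]
ee_rot: [[0.157, -0.988, 0.002], [-0.988, -0.157, -0.0], [0.001, -0.002, -1.0]]
wrist_force: [-5.1, 3.6, 5.5]
gripper_width: 0.147
gripper_force: 30.0
```

apply_moves([
  [[0,0.0028,0.003],0],
  [[0,0.0028,0.003],0],
  [[0,0.0027,0.0031],0],
  [[0,0.0027,0.0031],0],
  [[0,0,0],0],
])

```text
time_s: 20.02
tcp_pos: [0.566, -0.0708, 0.2616]
ee_rot: [[0.157, -0.988, 0.0], [-0.988, -0.157, -0.001], [0.001, 0.0, -1.0]]
wrist_force: [-6.3, 2.9, 4.0]
gripper_width: 0.152
gripper_force: 30.0
```

apply_moves([
  [[0,0,0],0],
  [[0,0,0],0],
  [[0,0,0],0],
  [[0,0,0],0],
  [[0,0,0],0],
])

```text
time_s: 20.43
tcp_pos: [0.5662, -0.0707, 0.2618]
ee_rot: [[0.157, -0.988, -0.0], [-0.988, -0.157, -0.001], [0.001, 0.001, -1.0]]
wrist_force: [-5.1, 2.8, 4.3]
gripper_width: 0.154
gripper_force: 30.0
```

```bash
python3 ang.py
python3 - <<'E'
from h import *
for n in("scene","side"):
    p=imaging.capture(n)
    for k in("lid_bar","lid_hinge"):
        for d in models.place_of(p,k)[:1]:
            e,v=ray(p,d["at"]);h=np.array([-np.sin(.165),np.cos(.165)])
            # intersect with the vertical mid-plane of the incubator
            nrm=np.array([h[0],h[1],0]);c=np.array([.744,-.039,0]);X=e+v*((c-e)@nrm)/(v@nrm)
            print(n,k,d["confidence"],X,atz(p,d["at"],.276))
E
```

```text
[ 0.5662 -0.0707  0.2618] [-5.1472  2.845   4.3168] front,up 0.18053776064495816 0.15550772052119544 r 0.2382782704326906 ang 39.2776889991532 ang from z 39.95330091535878
scene lid_hinge 0.78 [1.3738 0.0659 1.1985] [ 0.8268 -0.013   0.276 ]
side lid_hinge 0.57 [ 0.751  -0.0378  0.1198] [0.6506 0.1599 0.276 ]
```

By three estimates the lid sits at about 38–40°, against a target band of 35–42°. It is still and firmly gripped, so I'm handing in.

```bash
python3 -c "
from station import r
print(r.finish_job())"
```

```text
the job is handed in; nothing more can be done
None
```

I pulled the lever through its full stroke, which popped the lid, and eased it back to rest; I then raised the lid to about 53°, brought it down slowly, and handed the job in still holding it at about 39° (balance 46°), without going near the jar, beaker, radio or slide box.

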